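# Match the second specimen lamp to the first and hold it for locking

### The job

The two spot lamps for the specimen stage must light it evenly, and the white-banded one is already set. On the lamp control unit slide the blue fader until it stands level with the white fader, then draw the blue-banded lamp's post straight up out of its holder, without letting it bind or drop and without pulling it right out, until its head is at the same height as the white lamp's head. Finish while holding the lamp there, still, so that I can do up the thumbscrew; leave the white lamp, the white fader and the other things on the bench as they are.

Things in the scene. Friction and masses are not known exactly. Their poses are not given: they have to be found in the camera images.
- lamp_blue: loose LED spot lamp on a post, 0.35 to 0.6 kg. Origin: centre of the flat foot of its post, z up. Steel post 14 mm in diameter up to z = 101 mm, collar, then the box-shaped dark grey head, z = 108 to 148 mm, centred over the post, lens to +x. At the start the foot stands on the bore's floor; if not held the lamp sinks back there
- lamp_blue_head (a point): centre of the blue-banded lamp's head, 128 mm above the foot; axes as lamp_blue. Head 66 mm along x, flat upright sides 40 mm apart along y, to be gripped from above; fins at -x (to x = -57 mm), round lens barrel 35 mm in diameter at +x, 30 degrees down (to x = 57 mm). Blue band round the head at x = -20 mm, blue ring on the barrel
- holder_blue: fixed holder of the blue lamp: round dark foot 90 mm in diameter, upright tube 29 mm in diameter, 100 mm high over all, loose brass thumbscrew on its +x side at 88 mm height, out to 31 mm. Origin: centre of the underside; z up. Bore on the axis, 15.2 mm in diameter, open at the top, 85 mm deep (floor at z = 15 mm)
- bore_mouth (a point): centre of the blue lamp holder's bore at its upper rim, 100 mm above the bench
- holder_white: fixed holder of the white-banded lamp, same shape as holder_blue; origin: centre of the underside, z up
- lamp_white_head (a point): centre of the white-banded lamp's head, a lamp of the same shape, locked in its own holder 20 to 55 mm higher than the blue one starts; z up. Its x axis points the way of its lens
- lamp_white (a joint): how far the white-banded lamp's post is drawn out of its holder, m (0: foot on the bore's floor); locked, to be left alone
- control_unit: fixed lamp control unit, light grey box with a dark panel, 200 mm along x, 170 mm along y, top 49 mm above the bench. Origin: centre of the underside; z up. Two straight 100 mm fader tracks run along its x axis, the blue fader's at y = +40 mm, the white fader's at y = -40 mm, with scale ticks beside them
- fader_blue (a joint): position of the blue fader, m: 0 at the +x end of its track, growing to 0.10 at the -x end (brighter); it rubs with about 1.5 N and stays where it is left
- fader_blue_cap (a point): centre of the top of the blue fader's cap, 77 mm above the bench; the cap is 16 mm long along the track, 24 mm across it and 24 mm high, 4 mm clear of the panel; axes as control_unit
- fader_white (a joint): position of the white fader, the same way as fader_blue; to be left alone
- fader_white_cap (a point): centre of the top of the white fader's cap, same shape as the blue one, on the other track; axes as control_unit
- oil_bottle: small amber bottle with a black cap, 32 mm in diameter, 65 mm high, bystander; origin: centre of the underside
- slide_box: closed green box for specimen slides, 80 x 100 x 34 mm, bystander; origin: centre of the underside
- objective_can: small pale translucent can with a black cap, 40 mm in diameter, 55 mm high, bystander; origin: centre of the underside
There are look-alikes about, which are no part of the job. Of the things that look like the lamp_blue, the middle-sized one is meant.

How it is judged (in metres and radians):
On the way, in this order (a step that is already met when the one before it is completed fails the run):
1. the blue fader stands level with the white one (within 5 mm), at rest, the blue lamp still down in its holder (x of fader_blue_cap in the frame of fader_white_cap between -0.005 and 0.005 m and velocity of joint fader_blue between -0.005 and 0.005 m/s and distance of lamp_blue from where it was at the start of the episode below 0.008 m), for 0.2 s.
2. the blue lamp's head is raised level with the white lamp's (within 6 mm), carried by the gripper (z of lamp_blue_head in the frame of lamp_white_head between -0.006 and 0.006 m and contact force between the fingers and lamp_blue above 2 N), for 0.2 s.
At the end, for the whole second after the job is handed in: The gripper holds the blue-banded lamp still, its post upright and partway out of its holder's bore without pressing hard on it (under 10 N), its head level with the white lamp's head within 6 mm; the blue fader is level with the white one within 5 mm (all of step 2 and contact force between lamp_blue and holder_blue below 10 N and angle between lamp_blue's own z axis and vertical below 0.06 rad and linear speed of lamp_blue below 0.01 m/s and horizontal distance between lamp_blue and bore_mouth below 0.006 m and x of fader_blue_cap in the frame of fader_white_cap between -0.005 and 0.005 m); the arm keeps its last pose, push and grip.
It fails at once if the blue lamp's post was pulled right out of its holder (z of lamp_blue in the frame of holder_blue above 0.098 m).
It fails at once if the post was bound hard in its bore, or the lamp dropped back into it (over 30 N between lamp and holder) (contact force between lamp_blue and holder_blue above 30 N).
It fails at once if the white lamp was pushed up or down by over 3 mm (distance of lamp_white_head from where it was at the start of the episode above 0.003 m).
It fails at once if the white fader was moved by over 4 mm (distance of fader_white_cap from where it was at the start of the episode above 0.004 m).
It fails at once if a bystander was moved by over 15 mm (distance of any of oil_bottle, slide_box, objective_can from where it was at the start of the episode above 0.015 m).
It also fails if it takes over 48 s, if anything falls off the work surface, if the arm or the gripper's body presses on something with over 40 N, if the wrist force passes 120 N, or if a joint passes its speed limit or range.

### The arm

A 6-joint arm with a two-finger parallel gripper is mounted at the origin on the work surface. World frame = base frame: x ahead of the robot, y to its left, z up, the work surface at z = 0. Lengths are in m, angles in degrees, forces in N, time in s.
With the tool pointing down it reaches from about 0.25 to 0.725 m from the base axis. Payload 9.7 kg.
Tool frame: the origin (TCP) lies midway between the tips of the shut fingers; the grasp point (between the pads) lies 19 mm behind it (bot.pinch_z is the distance from the TCP to the grasp point, in m); z points along the fingers, y is the direction in which the jaws open and shut (so a half turn about z gives the same grasp; the last joint's range is limited). The gripper opens to 85 mm and grips with 20 to 120 N. Pads are 22 mm wide; open, the fingers measure 114 mm over their backs; the gripper's body (76 mm by 85 mm) begins 54 mm behind the grasp point. The pads swing forward as they close: fully open they stand 13 mm farther back than shut.
Start: joints at [-65.661, 4.979, 10.078, 95.1, 0, 90], TCP at [0.227, -0.501, 0.231] pointing down, gripper open.
Joint ranges: [-179.16, 179.16], [-48.56, 103.87], [-65.8, 70.77], [-126.05, 130.52], [-82.76, 87.17], [-180, 180]. Speed limits (degrees/s): [127.2, 127.2, 147.25, 180, 180, 180].

### API

Orientations are given as [roll, pitch, yaw] about the fixed x, y, z axes, in that order (R = Rz(yaw) Ry(pitch) Rx(roll)).
In Python, from workcell import bot, imaging gives the robot as it stands.
- The arm moves only by the tool servo_tool, never from a script. Its argument "moves" is a list that holds one entry, the list of rows, each a list of 7 numbers: the turn, a rotation vector about the tool's x, y, z in rad, then the shift along the tool's x, y, z in cm, then the finger opening in cm, from 0 to 8.54. A call has 1 to 12 rows; each row shifts and turns the pose as measured when the row begins, along the tool's axes as they then stand; what a row does not reach is not made up. A row lasts 1/12 s, in which the tool goes at most 41.7 mm and 7.16 degrees, less where a joint would pass 70% of its speed; a pose out of reach is approached as far as the arm can. A call is refused whole if a number of a shift passes 4.17 or a number of a turn 0.125, either way. A call with a gripper value outside its range is refused whole. The fingers move at their own pace and stop on an object; "force" is the grip in N (left out, the last holds). Time passes only in rows, so rows that do not move let the fingers close. It gives the time, the measured TCP pose, the force and the opening at its end, in the units of the state.
- bot.get_obs(): the state, without advancing time (a new reading comes with each control period).
- imaging.camera(name): name is "side" or "top" or "wrist"; returns the picture (420x560x3 uint8, blue, green, red); there is no depth.
- imaging.calibration(name): a dict with "fx", "fy", "cx", "cy" (pixels), "camera_from_world" (4x4, takes a point from world to camera coordinates). Camera axes: x right, y down, z forward; pixel columns grow to the right and rows downward; lengths in m; the calibration is good to about 2 mm. A picture is of the moment at which its call begins: read the wrist's pose just before it. calibration takes no time and is no camera call; for the wrist camera it gives the pose at the moment of the call.
- bot.job_done(): hands the job in, once; it reports no verdict.
The state is a dict: "time": time; "q": joint angles; "qd": joint speeds; "joint_efforts": joint torques, N m; "ee_pos": TCP position; "tcp_rot": TCP orientation; "wrist_force": force on the tool from outside, world axes, zero at the start; "torque": the same for the moment, N m; "opening": finger opening in m.
Only numpy, scipy, OpenCV 4.12 (cv2) and the standard library are available. Lean on these libraries where they do the work, as an engineer would, in place of code of your own. Each camera call takes 0.05 s, during which the arm holds its last target.

## Working session

There is one attempt and no reset: what is moved stays moved. The work goes in short steps, Python scripts to look and compute and a tool call to move; the robot and the scene stay as the last step left them, time stands still between calls to the robot, and variables do not carry over. Pictures are saved under pics/ and viewed, and the job is handed in when it is done.

Besides the shell and the picture viewer there is one more tool, called after "Call:" as name([rows], argument=value, ...), one row to a line, values as JSON. servo_tool: Moves the arm, as the interface text tells. Its arguments: {"type":"object","properties":{"moves":{"type":"array","items":{"type":"array","items":{"type":"array","items":{"type":"number"}}}},"force":{"type":"number"}},"required":["moves"]}

```bash
mkdir -p pics; ls; python3 - <<'E'
from workcell import bot, imaging
import cv2,numpy as np
for n in ["side","top","wrist"]:
    im=imaging.camera(n); cv2.imwrite(f"pics/a_{n}.png",im)
    c=imaging.calibration(n); print(n,c["fx"],c["fy"],c["cx"],c["cy"]); print(np.round(c["camera_from_world"],3))
print(bot.get_obs(), bot.pinch_z)
E
```

```text
pics
side 489.9953827986701 489.9953827986701 282.4731467371655 210.2663980751417
[[-0.906 -0.423 -0.005  0.496]
 [-0.239  0.521 -0.82   0.22 ]
 [ 0.349 -0.742 -0.573  0.926]
 [ 0.     0.     0.     1.   ]]
top 473.80080414665264 473.80080414665264 271.3301341742176 216.25392636817776
[[-0.093 -0.996 -0.004  0.041]
 [-0.975  0.092 -0.202  0.552]
 [ 0.201 -0.015 -0.979  1.064]
 [ 0.     0.     0.     1.   ]]
wrist 315.9765731556377 315.9765731556377 278.45314220255 207.67018510890176
[[ 0.412 -0.911 -0.001 -0.549]
 [-0.865 -0.391  0.315 -0.042]
 [-0.288 -0.129 -0.949  0.38 ]
 [ 0.     0.     0.     1.   ]]
{'time': 0.15, 'q': array([-6.56614465e+01,  5.00379687e+00,  1.00439809e+01,  9.51007011e+01,
       -5.72148543e-05,  9.00009496e+01]), 'qd': array([-0.04302956,  0.00449738,  0.22253436, -0.07332147, -0.05929523,
       -0.00685108]), 'joint_efforts': array([ 8.24291078e-06, -5.20761538e+01,  4.65044510e+01,  1.38026554e-02,
       -8.63515680e-06,  1.20158838e-06]), 'ee_pos': array([ 0.22659193, -0.50094717,  0.23073848]), 'tcp_rot': array([-1.79939483e+02,  5.82178204e-05,  2.43376039e+01]), 'wrist_force': array([ 0.10306598,  0.15773715, -0.60605112]), 'torque': array([ 0.07285516, -0.0351878 ,  0.05697789]), 'opening': 0.08526916966404423} 0.0187
```

View pics/a_side.png

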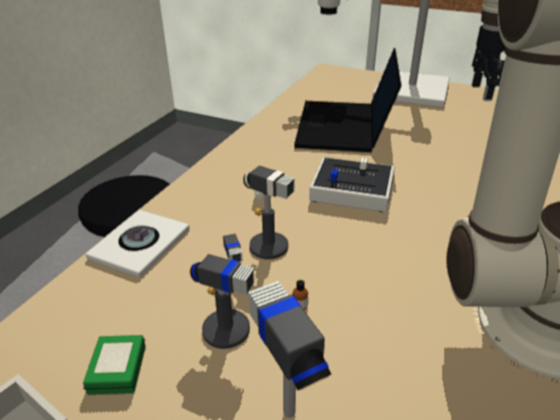

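View pics/a_top.png

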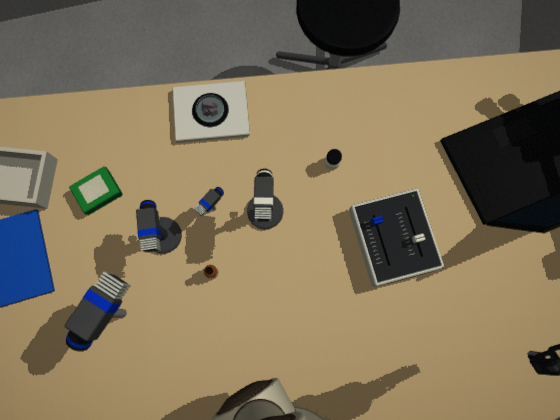

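View pics/a_wrist.png

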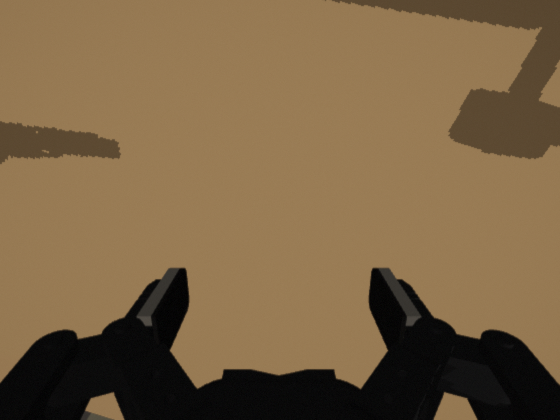

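Candidates for the blue lamp in the top view are a large one at (97,310), one in a round-footed holder at (149,227), and a small one at (210,201). The middle-sized one in the holder at (149,227) is the one I want. I'll check it in close crops.

```bash
python3 - <<'E'
import cv2,numpy as np
t=cv2.imread("pics/a_top.png"); s=cv2.imread("pics/a_side.png")
def crop(im,x0,y0,w,h,k,fn):
    c=cv2.resize(im[y0:y0+h,x0:x0+w],None,fx=k,fy=k,interpolation=cv2.INTER_CUBIC)
    for i in range(0,w,10):
        cv2.line(c,(i*k,0),(i*k,6 if i%50 else 14),(0,255,255),1)
        if i%20==0: cv2.putText(c,str(x0+i),(i*k,24),0,.4,(0,255,255),1)
    for i in range(0,h,10):
        cv2.line(c,(0,i*k),(6,i*k),(0,255,255),1)
        if i%20==0: cv2.putText(c,str(y0+i),(8,i*k+4),0,.4,(0,255,255),1)
    cv2.imwrite(fn,c)
crop(t,120,160,175,115,4,"pics/b_toplamps.png")
crop(t,345,180,105,110,5,"pics/b_topunit.png")
crop(s,180,150,130,200,3,"pics/b_sidelamps.png")
crop(s,300,145,110,75,7,"pics/b_sideunit.png")
E
```

```text
(no output)
```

View pics/b_toplamps.png

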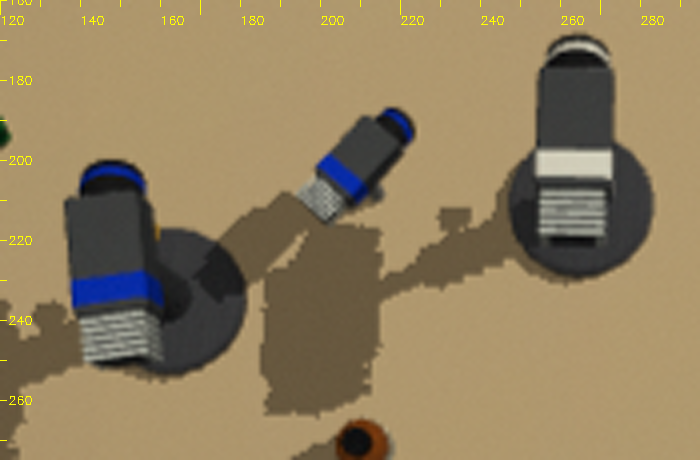

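View pics/b_topunit.png

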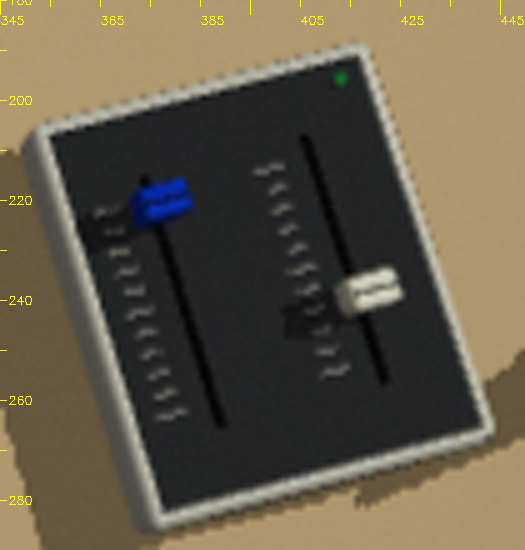

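View pics/b_sidelamps.png

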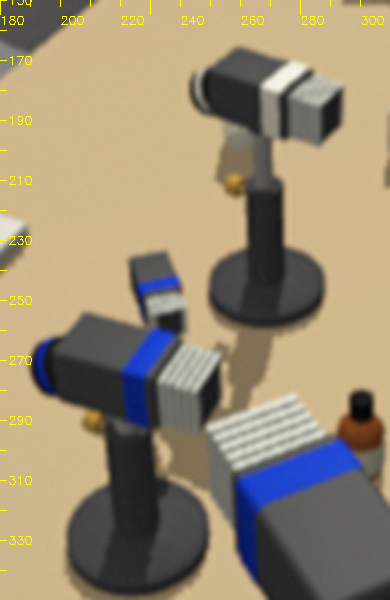

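View pics/b_sideunit.png

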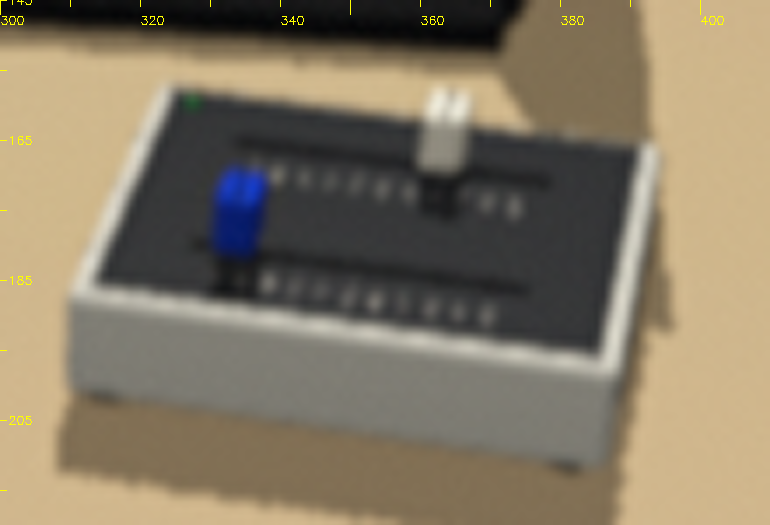

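The middle-sized lamp stands in the holder with its foot at about top (161,235). The small look-alike at (210,201) and the large one at (97,310) have no holder. The blue fader cap is at top (377.6,219.4) and the white one at (419.2,236.8).

```bash
cat > h.py <<'E'
import numpy as np,cv2
from scipy.optimize import least_squares
from workcell import bot, imaging
def cal(n): 
    c=imaging.calibration(n); return np.array([[c["fx"],0,c["cx"]],[0,c["fy"],c["cy"]],[0,0,1]]),np.array(c["camera_from_world"])
def proj(n,P,c=None):
    K,T=c or cal(n); p=K@(T[:3,:3]@np.array(P,float)+T[:3,3]); return p[:2]/p[2]
def atz(n,uv,z,c=None):
    K,T=c or cal(n); R=T[:3,:3]; o=-R.T@T[:3,3]; d=R.T@np.linalg.solve(K,[uv[0],uv[1],1]); return o+d*(z-o[2])/d[2]
def tri(obs):
    f=lambda X: np.concatenate([proj(n,X,c)-np.array(uv) for n,uv,c in obs])
    r=least_squares(f,[0.4,0,0.1]); return r.x, r.fun
def crop(im,x0,y0,w,h,k,fn):
    c=cv2.resize(im[y0:y0+h,x0:x0+w],None,fx=k,fy=k,interpolation=cv2.INTER_CUBIC)
    for i in range(0,w,10):
        cv2.line(c,(i*k,0),(i*k,6),(0,255,255),1)
        if i%20==0: cv2.putText(c,str(x0+i),(i*k,18),0,.4,(0,255,255),1)
    for i in range(0,h,10):
        cv2.line(c,(0,i*k),(6,i*k),(0,255,255),1)
        if i%20==0: cv2.putText(c,str(y0+i),(8,i*k+4),0,.4,(0,255,255),1)
    cv2.imwrite(fn,c)
E
python3 - <<'E'
from h import *
np.set_printoptions(precision=4,suppress=True)
for nm,uv,z in [("c1",(354,206.6),.049),("c2",(417,189.6),.049),("c3",(443,266),.049),("c4",(375,284),.049),
 ("bt0",(373.6,215.6),.049),("bt1",(389.4,265.4),.049),("wt0",(406,207),.049),("wt1",(422,256.4),.049),("bcap",(377.6,219.4),.077),("wcap",(419.2,236.8),.077),
 ("bfoot",(161.5,235.5),.01),("wfoot",(265.4,211),.01),("oil",(209,270),.065),("can",(334,156),.055)]:
    print(nm,atz("top",uv,z))
c=[cal("side")]
for nm,uv,z in [("bcap",(334.3,170.7),.077),("wcap",(362.8,159.3),.077),("bfoot",(226,328),.01),("wfoot",(269,246),.01)]:
    print("side",nm,atz("side",uv,z))
E
```

```text
c1 [ 0.5593 -0.2098  0.049 ]
c2 [ 0.5866 -0.3659  0.049 ]
c3 [ 0.3992 -0.3976  0.049 ]
c4 [ 0.3728 -0.2345  0.049 ]
bt0 [ 0.5331 -0.2534  0.049 ]
bt1 [ 0.4123 -0.2738  0.049 ]
wt0 [ 0.5466 -0.3331  0.049 ]
wt1 [ 0.426  -0.3525  0.049 ]
bcap [ 0.5181 -0.2548  0.077 ]
wcap [ 0.4688 -0.3441  0.077 ]
bfoot [0.5399 0.2602 0.01  ]
wfoot [0.577  0.0017 0.01  ]
oil [0.4393 0.1432 0.065 ]
can [ 0.6877 -0.1765  0.055 ]
side bcap [ 0.5206 -0.258   0.077 ]
side wcap [ 0.4723 -0.3458  0.077 ]
side bfoot [0.5411 0.2623 0.01  ]
side wfoot [0.5753 0.0119 0.01  ]
```

Call:
servo_tool([
  [[0, 0, 0, 3.6, -1.0, 0.6, 8.5], [0, 0, 0, 3.6, -1.0, 0.6, 8.5], [0, 0, 0, 3.6, -1.0, 0.6, 8.5], [0, 0, 0, 3.6, -1.0, 0.6, 8.5], [0, 0, 0, 3.6, -1.0, 0.6, 8.5], [0, 0, 0, 3.6, -1.0, 0.6, 8.5], [0, 0, 0, 3.6, -1.0, 0.6, 8.5], [0, 0, 0, 3.6, -1.0, 0.6, 8.5], [0, 0, 0, 3.6, -1.0, 0.6, 8.5], [0, 0, 0, 2, -0.6, 0.6, 8.5], [0, 0, 0, 0, 0, 0, 8.5]],
])

```text
time: 1.07
ee_pos: [0.5103, -0.2623, 0.1638]
tcp_rot: [-179.8, 0.1, 23.9]
wrist_force: [0.7, 0.3, -0.9]
opening: 0.0849
```

Call:
servo_tool([
  [[0, 0, -0.125, 0, 0, 0, 5], [0, 0, -0.125, 0, 0, 0, 5], [0, 0, -0.125, 0, 0, 0, 5], [0, 0, -0.125, 0, 0, 0, 5], [0, 0, -0.125, 0, 0, 0, 5], [0, 0, -0.125, 0, 0, 0, 5], [0, 0, -0.125, 0, 0, 0, 5], [0, 0, -0.125, 0, 0, 0, 5], [0, 0, -0.125, 0, 0, 0, 5], [0, 0, -0.125, 0, 0, 0, 5], [0, 0, -0.06, 0, 0, 0, 5], [0, 0, 0, 0, 0, 0, 5]],
])

```text
time: 2.07
ee_pos: [0.5061, -0.264, 0.1613]
tcp_rot: [-179.4, -0.4, 99.6]
wrist_force: [-0.9, -0.3, 0.8]
opening: 0.0499
```

```bash
cat >> h.py <<'E'
from scipy.spatial.transform import Rotation as Ro
def rel(P,yaw=None):
    o=bot.get_obs(); R=Ro.from_euler('xyz',o["tcp_rot"],degrees=True).as_matrix()
    d=R.T@(np.array(P)-o["ee_pos"])*100
    print("t",round(o["time"],2),"ee",np.round(o["ee_pos"],4),"rot",np.round(o["tcp_rot"],2),"F",np.round(o["wrist_force"],1),"op",round(o["opening"],4),"q1,6",np.round(o["q"][[0,5]],0))
    print("shift cm",np.round(d,2))
    if yaw is not None:
        Rt=Ro.from_euler('xyz',[180,0,yaw],degrees=True).as_matrix()
        print("turn",np.round(Ro.from_matrix(R.T@Rt).as_rotvec(),3))
E
python3 - <<'E'
from h import *
rel([.519,-.256,.13],99.3)
cv2.imwrite("pics/c_wrist.png",imaging.camera("wrist"))
print(proj("wrist",[.519,-.256,.077]))
E
```

```text
t 2.07 ee [ 0.5061 -0.264   0.1613] rot [-179.4    -0.36   99.61] F [-0.9 -0.3  0.8] op 0.0499 q1,6 [-28.  53.]
shift cm [0.55 1.44 3.12]
turn [-0.01  -0.006  0.005]
[300.21786965 208.38177627]
```

View pics/c_wrist.png

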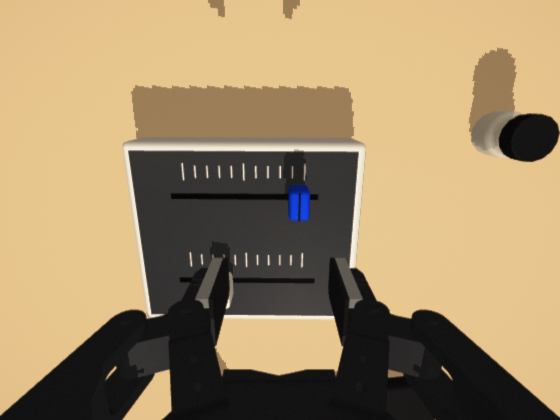

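The wrist view shows the blue cap at (300,203), matching the predicted (300,208). The track runs horizontally in the picture, so the yaw is right.

Call:
servo_tool([
  [[-0.01, -0.006, 0.005, 0.5, 1.4, 2.0, 5], [0, 0, 0, 0, 0, 2.0, 5], [0, 0, 0, 0, 0, 2.0, 5], [0, 0, 0, 0, 0, 2.0, 5], [0, 0, 0, 0, 0, 0.5, 5], [0, 0, 0, 0, 0, 0, 5]],
])

```text
time: 2.62
ee_pos: [0.5187, -0.2585, 0.0748]
tcp_rot: [179.9, 0.1, 98.0]
wrist_force: [-0.2, 0.2, 0.5]
opening: 0.0501
```

```bash
python3 - <<'E'
from h import *
rel([.519,-.256,.058],99.3)
cv2.imwrite("pics/d_wrist.png",imaging.camera("wrist"))
print(proj("wrist",[.519,-.256,.077]))
E
```

```text
t 2.62 ee [ 0.5187 -0.2585  0.0748] rot [1.7987e+02 1.2000e-01 9.8040e+01] F [-0.2  0.2  0.5] op 0.0501 q1,6 [-26.  55.]
shift cm [0.25 0.06 1.68]
turn [ 0.002  0.002 -0.022]
[282.61115054 268.00917468]
```

View pics/d_wrist.png

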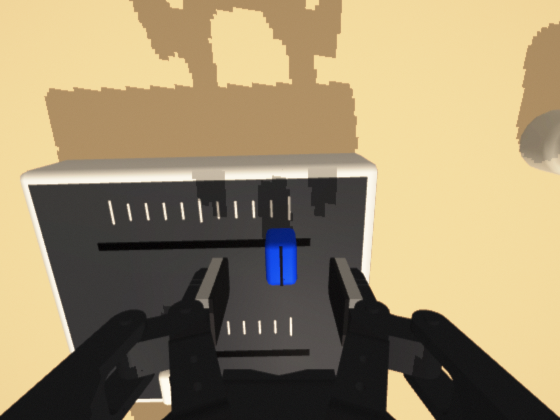

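The cap is centred between the fingers at (281,258). I'll lower and close.

Call:
servo_tool([
  [[0, 0, -0.02, 0.25, 0.05, 0.8, 5], [0, 0, 0, 0, 0, 0.8, 5], [0, 0, 0, 0, 0, 0.1, 4], [0, 0, 0, 0, 0, 0, 2], [0, 0, 0, 0, 0, 0, 1], [0, 0, 0, 0, 0, 0, 1], [0, 0, 0, 0, 0, 0, 1], [0, 0, 0, 0, 0, 0, 1], [0, 0, 0, 0, 0, 0, 1]],
], force=20)

```text
time: 3.42
ee_pos: [0.5205, -0.2568, 0.0609]
tcp_rot: [179.7, 0.3, 99.2]
wrist_force: [-0.8, 0.6, -2.4]
opening: 0.0152
```

```bash
python3 - <<'E'
from h import *
rel([.519,-.256,.058],99.3)
im=imaging.camera("wrist");cv2.imwrite("pics/e_wrist.png",im)
e=bot.get_obs()["ee_pos"]; print(proj("wrist",[e[0],e[1],.077]))
E
```

```text
t 3.42 ee [ 0.5205 -0.2568  0.0609] rot [179.65   0.29  99.17] F [-0.8  0.6 -2.4] op 0.0152 q1,6 [-26.  55.]
shift cm [ 0.11 -0.13  0.29]
turn [ 0.006  0.005 -0.002]
[281.84162434 288.51559344]
```

View pics/e_wrist.png

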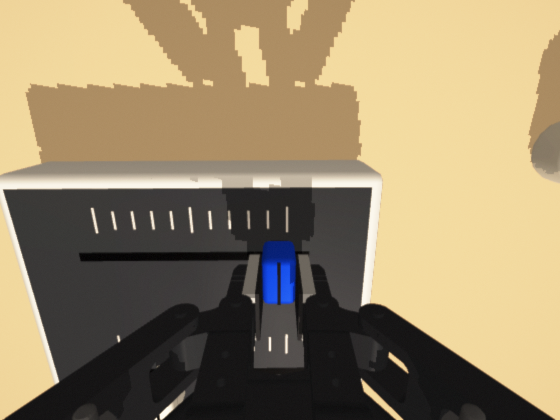

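Call:
servo_tool([
  [[0, 0, 0, 0, -1, 0, 1], [0, 0, 0, 0, -1, 0, 1], [0, 0, 0, 0, -1, 0, 1], [0, 0, 0, 0, -1, 0, 1], [0, 0, 0, 0, -1, 0, 1], [0, 0, 0, 0, -1, 0, 1], [0, 0, 0, 0, 0, 0, 1], [0, 0, 0, 0, 0, 0, 1]],
])

```text
time: 4.13
ee_pos: [0.4546, -0.2678, 0.0609]
tcp_rot: [179.5, 0.4, 99.1]
wrist_force: [1.5, -0.1, -2.8]
opening: 0.0152
```

```bash
python3 - <<'E'
from h import *
a=np.radians(9.3); P=np.array([.5205,-.2568,.0609])-.0625*np.array([np.cos(a),np.sin(a),0]); print(P)
rel(P,99.3)
im=imaging.camera("wrist");cv2.imwrite("pics/f_wrist.png",im)
t=imaging.camera("top");crop(t,345,180,105,110,5,"pics/f_top.png")
E
```

```text
[ 0.45882152 -0.26690024  0.0609    ]
t 4.13 ee [ 0.4546 -0.2678  0.0609] rot [179.54   0.36  99.12] F [ 1.5 -0.1 -2.8] op 0.0152 q1,6 [-31.  50.]
shift cm [0.02 0.43 0.  ]
turn [ 0.008  0.006 -0.003]
```

View pics/f_top.png

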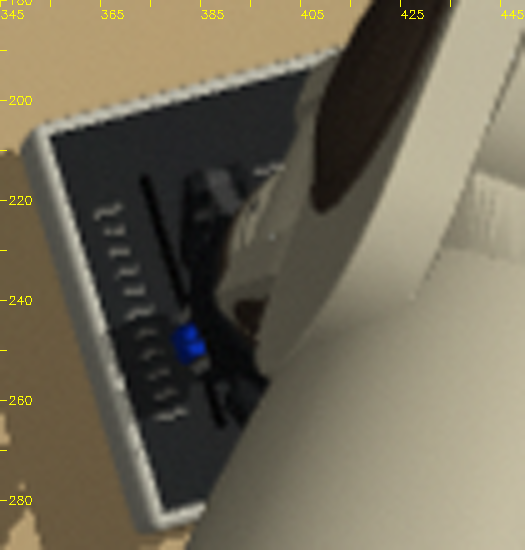

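Call:
servo_tool([
  [[0, 0, 0, 0, 0.4, 0, 1], [0, 0, 0, 0, 0, 0, 1], [0, 0, 0, 0, 0, 0, 1], [0, 0, 0, 0, 0, 0, 1]],
])

```text
time: 4.57
ee_pos: [0.4597, -0.2669, 0.0609]
tcp_rot: [179.7, 0.4, 99.2]
wrist_force: [-2.1, -0.7, -1.2]
opening: 0.0157
```

```bash
python3 - <<'E'
from h import *
rel([ 0.4588, -0.2669,  0.0609    ],99.3)
E
```

```text
t 4.57 ee [ 0.4597 -0.2669  0.0609] rot [179.66   0.36  99.18] F [-2.1 -0.7 -1.2] op 0.0157 q1,6 [-30.  51.]
shift cm [ 0.01 -0.09 -0.01]
turn [ 0.006  0.006 -0.002]
```

Level to within 1 mm by my estimate. I'll open, rise, and check from above.

Call:
servo_tool([
  [[0, 0, 0, 0, 0, 0, 5], [0, 0, 0, 0, 0, 0, 5], [0, 0, 0, 0, 0, 0, 5], [0, 0, 0, 0, 0, 0, 5], [0, 0, 0, 0, 0, -1, 5], [0, 0, 0, 0, 0, -3, 5], [0, 0, 0, 0, 0, -4, 5], [0, 0, 0, -2, 0, -3, 5], [0, 0, 0, -3, 0, 0, 5], [0, 0, 0, -3, 0, 0, 5], [0, 0, 0, -1, 0, 0, 5], [0, 0, 0, 0, 0, 0, 5]],
])

```text
time: 5.57
ee_pos: [0.4745, -0.3569, 0.1835]
tcp_rot: [179.4, 0.6, 99.4]
wrist_force: [0.0, -0.6, 0.1]
opening: 0.0502
```

```bash
python3 - <<'E'
from h import *
np.save("/tmp/cw.npy",cal("wrist")[1])
rel([ 0.4588, -0.2669,  0.0609    ],99.3)
im=imaging.camera("wrist");cv2.imwrite("pics/g_wrist.png",im)
im=imaging.camera("side");crop(im,300,145,110,75,7,"pics/g_side.png")
E
```

```text
t 5.57 ee [ 0.4745 -0.3569  0.1835] rot [179.39   0.55  99.38] F [ 0.  -0.6  0.1] op 0.0502 q1,6 [-37.  44.]
shift cm [ 9.25 -0.21 12.17]
turn [0.011 0.01  0.001]
```

View pics/g_wrist.png

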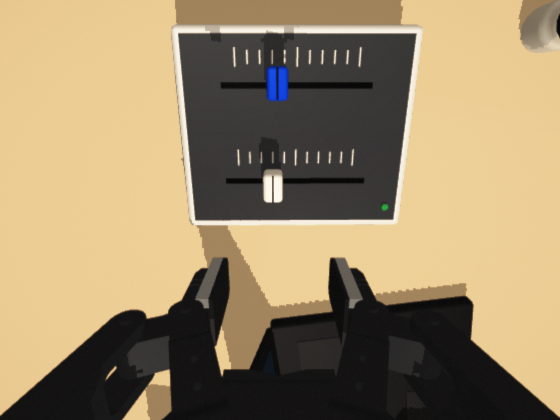

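View pics/g_side.png

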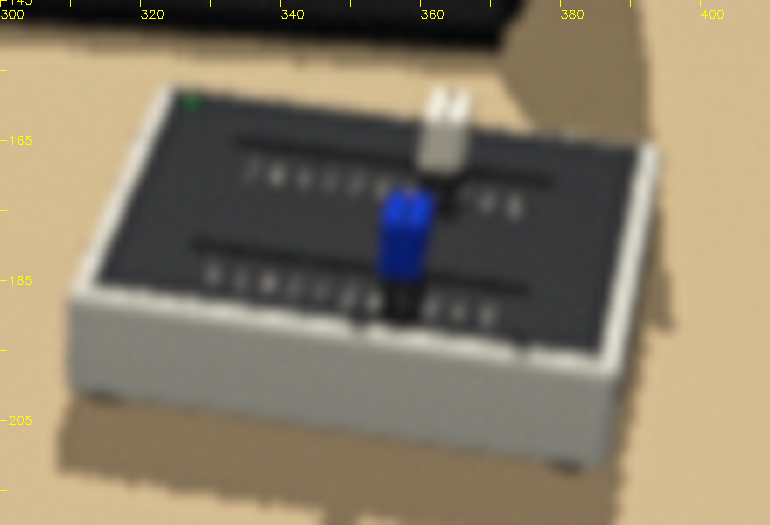

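```bash
python3 - <<'E'
from h import *
np.set_printoptions(precision=4,suppress=True)
im=cv2.imread("pics/g_wrist.png"); crop(im,210,25,180,200,4,"pics/g2.png")
c=(cal("wrist")[0],np.load("/tmp/cw.npy"))
a=atz("wrist",(277.5,80),.077,c); b=atz("wrist",(272.8,181),.077,c)
e=[atz("wrist",u,.049,c) for u in [(221,85),(372,85.5),(226.5,180.5),(364,181)]]
print(a,b,*e)
d1=e[1]-e[0];d2=e[3]-e[2];print(np.degrees(np.arctan2([d1[1],d2[1]],[d1[0],d2[0]])))
for ang in (8.8,9.2,9.6):
    x=np.array([np.cos(np.radians(ang)),np.sin(np.radians(ang)),0]); print(ang,(a-b)@x, a@x-(e[0]+e[1])/2@x, b@x-(e[2]+e[3])/2@x)
E
```

```text
[ 0.4578 -0.2626  0.077 ] [ 0.4663 -0.3378  0.077 ] [ 0.413  -0.2723  0.049 ] [ 0.5347 -0.2525  0.049 ] [ 0.4263 -0.351   0.049 ] [ 0.5483 -0.3317  0.049 ]
[9.2205 9.0155]
8.8 0.003106750604678279 -0.015883310434830877 -0.020156190059656298
9.2 0.003635104995607156 -0.015866790345598014 -0.020109220340108924
9.6 0.004163282216646917 -0.01584949693138843 -0.02006127052553186
```

View pics/g2.png

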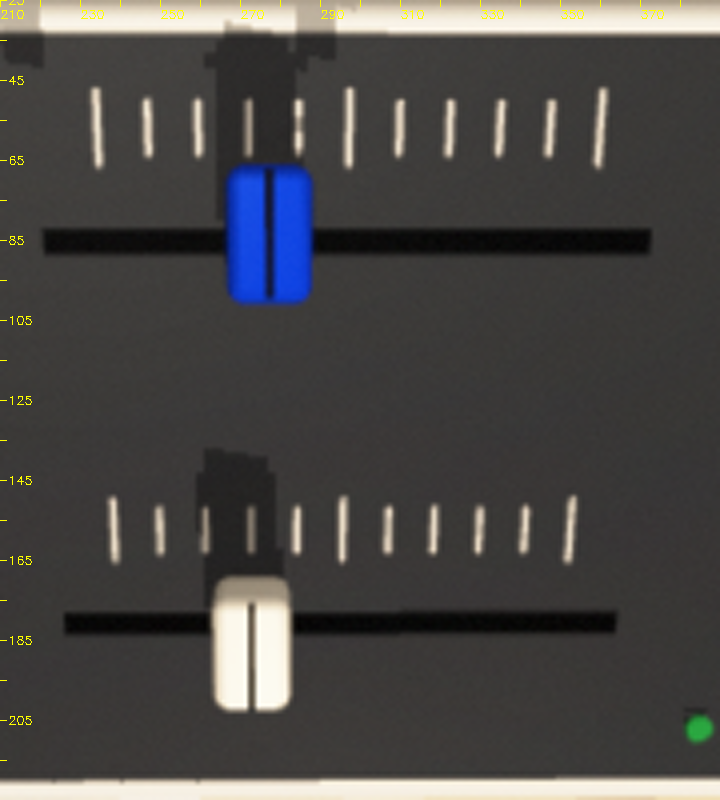

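```bash
python3 - <<'E'
from h import *
np.set_printoptions(precision=4,suppress=True)
c=(cal("wrist")[0],np.load("/tmp/cw.npy"))
x=np.array([np.cos(np.radians(9.15)),np.sin(np.radians(9.15)),0]);y=np.array([-x[1],x[0],0])
a=atz("wrist",(277.3,83.5),.077,c); b=atz("wrist",(272.9,189),.077,c)
print((a-b)@x,(a-b)@y)
# relative to own ticks
for u,v,p in [((297.2,57),(295.7,158),0)]:
    m=atz("wrist",u,.049,c);n=atz("wrist",v,.049,c);print("ticks",(m-n)@x,a@x-m@x,b@x-n@x)
a=atz("side",(358.0,173),.077); b=atz("side",(363.2,159.3),.077)
print("side",(a-b)@x,(a-b)@y)
E
```

```text
0.0033609872509671166 0.07998162086076815
ticks -0.0005498403666447846 -0.015940094339094713 -0.01985092195670657
side 0.002506957348452089 0.07468361149167195
```

Seen from the wrist camera, the blue fader is about 3.5 mm towards +x of level. I'll regrip it 3.5 mm towards −x of where I released it.

```bash
python3 - <<'E'
from h import *
rel([.4562,-.2675,.0605],99.2)
E
```

```text
t 5.67 ee [ 0.4742 -0.3551  0.183 ] rot [179.42   0.49  99.43] F [-1.1  0.2  0.3] op 0.0498 q1,6 [-37.  44.]
shift cm [ 9.04 -0.46 12.17]
turn [0.01  0.009 0.004]
```

Call:
servo_tool([
  [[0.01, 0.009, 0.004, 3, -0.15, 1, 5], [0, 0, 0, 3, -0.15, 1, 5], [0, 0, 0, 2, -0.1, 2, 5], [0, 0, 0, 0.5, 0, 2, 5], [0, 0, 0, 0, 0, 2, 5], [0, 0, 0, 0, 0, 0, 5]],
])

```text
time: 6.17
ee_pos: [0.4532, -0.2611, 0.0994]
tcp_rot: [-179.9, -0.2, 99.4]
wrist_force: [-0.4, -0.4, -0.8]
opening: 0.0499
```

```bash
python3 - <<'E'
from h import *
rel([.4562,-.2675,.0605],99.2)
E
```

```text
t 6.17 ee [ 0.4532 -0.2611  0.0994] rot [-179.92   -0.19   99.37] F [-0.4 -0.4 -0.8] op 0.0499 q1,6 [-30.  51.]
shift cm [-0.69  0.19  3.89]
turn [-0.001 -0.003  0.003]
```

Call:
servo_tool([
  [[0, 0, 0, -0.5, 0.15, 1.5, 5], [0, 0, 0, 0, 0, 1.5, 5], [0, 0, 0, 0, 0, 0.6, 5], [0, 0, 0, 0, 0, 0, 5], [0, 0, 0, 0, 0, 0, 5]],
])

```text
time: 6.58
ee_pos: [0.4547, -0.2617, 0.0656]
tcp_rot: [-179.9, -0.2, 99.6]
wrist_force: [0.1, -0.8, -0.5]
opening: 0.0499
```

```bash
python3 - <<'E'
from h import *
rel([.4562,-.2675,.0605],99.2)
E
```

```text
t 6.58 ee [ 0.4547 -0.2617  0.0656] rot [-179.94   -0.23   99.6 ] F [ 0.1 -0.8 -0.5] op 0.0499 q1,6 [-30.  50.]
shift cm [-0.6   0.05  0.51]
turn [-0.001 -0.004  0.007]
```

Call:
servo_tool([
  [[0, 0, 0.005, -0.5, 0.1, 0.5, 5], [0, 0, 0, 0, 0, 0, 5], [0, 0, 0, 0, 0, 0, 5]],
])

```text
time: 6.83
ee_pos: [0.4577, -0.2672, 0.0631]
tcp_rot: [179.9, -0.1, 99.3]
wrist_force: [-0.8, -0.3, -0.6]
opening: 0.0502
```

```bash
python3 - <<'E'
from h import *
rel([.4562,-.2675,.0605],99.2)
E
```

```text
t 6.83 ee [ 0.4577 -0.2672  0.0631] rot [ 1.7992e+02 -1.1000e-01  9.9290e+01] F [-0.8 -0.3 -0.6] op 0.0502 q1,6 [-30.  50.]
shift cm [-0.01 -0.16  0.26]
turn [ 0.001 -0.002  0.002]
```

Call:
servo_tool([
  [[0, 0, 0, 0, -0.16, 0.2, 4], [0, 0, 0, 0, 0, 0, 3], [0, 0, 0, 0, 0, 0, 1], [0, 0, 0, 0, 0, 0, 1], [0, 0, 0, 0, 0, 0, 1], [0, 0, 0, 0, 0, 0, 1], [0, 0, 0, 0, 0, 0, 1]],
])

```text
time: 7.42
ee_pos: [0.4566, -0.2681, 0.0621]
tcp_rot: [179.8, -0.1, 99.3]
wrist_force: [0.4, 0.4, -0.6]
opening: 0.0155
```

```bash
python3 - <<'E'
from h import *
rel([.4562,-.2675,.0605],99.2)
E
```

```text
t 7.42 ee [ 0.4566 -0.2681  0.0621] rot [ 1.7983e+02 -6.0000e-02  9.9260e+01] F [ 0.4  0.4 -0.6] op 0.0155 q1,6 [-31.  50.]
shift cm [ 0.06 -0.03  0.16]
turn [ 0.003 -0.001  0.001]
```

Call:
servo_tool([
  [[0, 0, 0, 0, 0, 0, 5], [0, 0, 0, 0, 0, 0, 5], [0, 0, 0, 0, 0, 0, 5], [0, 0, 0, 0, 0, 0, 5], [0, 0, 0, 0, 0, -1, 5], [0, 0, 0, 0, 0, -3, 5], [0, 0, 0, 0, 0, -4, 5], [0, 0, 0, -2, 0, -3, 5], [0, 0, 0, -3, 0, 0, 5], [0, 0, 0, -3, 0, 0, 5], [0, 0, 0, -1, 0, 0, 5], [0, 0, 0, 0, 0, 0, 5]],
])

```text
time: 8.42
ee_pos: [0.4703, -0.359, 0.1826]
tcp_rot: [179.8, 0.1, 99.4]
wrist_force: [0.1, 0.2, 0.5]
opening: 0.0501
```

```bash
python3 - <<'E'
from h import *
np.save("/tmp/cw.npy",cal("wrist")[1])
im=imaging.camera("wrist");cv2.imwrite("pics/h_wrist.png",im)
crop(im,210,25,180,190,4,"pics/h2.png")
E
```

```text
(no output)
```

View pics/h2.png

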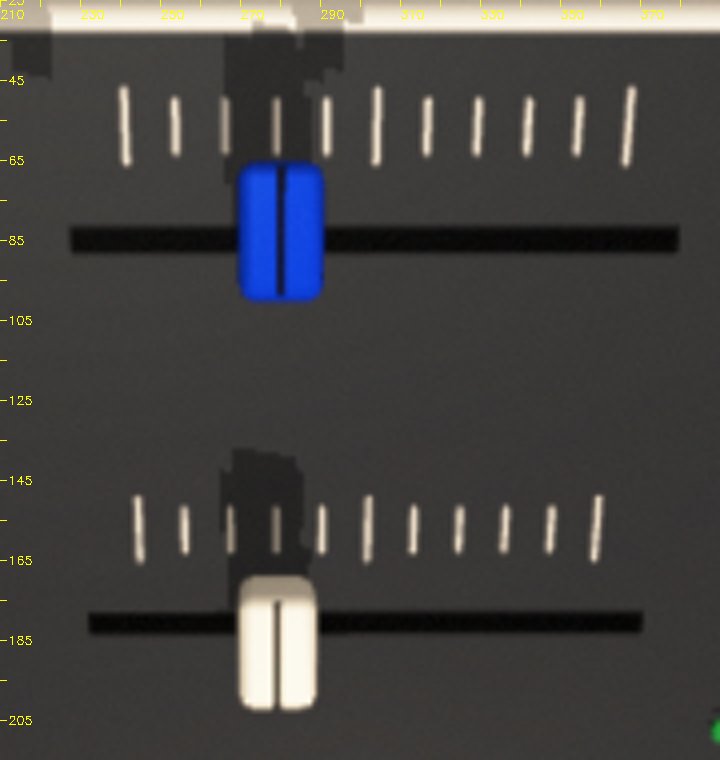

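Both caps are now in nearly the same column (280 and 279), and both sit on the same scale tick. The faders are level within 1 mm. Next I'll measure the lamps.

Call:
servo_tool([
  [[0, 0, 0, 0, 0, -4, 6], [0, 0, 0, 0, 0, -4, 6], [0, 0, 0, 0, 0, -4, 7], [0, 0, 0, 0, 0, -3, 8], [0, 0, 0, 0, 0, 0, 8.5]],
])

```text
time: 8.88
ee_pos: [0.4653, -0.3503, 0.3319]
tcp_rot: [-179.5, -0.8, 99.5]
wrist_force: [0.3, -0.0, 0.5]
opening: 0.085
```

```bash
python3 - <<'E'
from h import *
s=imaging.camera("side"); t=imaging.camera("top")
cv2.imwrite("pics/i_side.png",s);cv2.imwrite("pics/i_top.png",t)
crop(s,185,245,75,75,8,"pics/i_sb.png"); crop(s,238,160,65,60,9,"pics/i_sw.png")
crop(t,130,195,40,65,9,"pics/i_tb.png"); crop(t,245,160,45,75,8,"pics/i_tw.png")
rel([.45,.1,.34],None)
print(tri([("top",(95,310),None),("side",(290,335),None)]))
for n in ("top","side"): K,T=cal(n); print(-T[:3,:3].T@T[:3,3])
E
```

```text
t 8.98 ee [ 0.4654 -0.3504  0.3274] rot [-179.36   -0.92   99.49] F [ 0.2  0.3 -0.9] op 0.0852 q1,6 [-37.  43.]
shift cm [44.7  5.9 -0.6]
(array([0.36677807, 0.36227596, 0.18097078]), array([ 0.34349176,  0.92454068, -0.66606193, -0.13810846]))
[0.32775953 0.00581735 1.15338785]
[0.17906705 0.78144223 0.71346513]
```

View pics/i_sb.png

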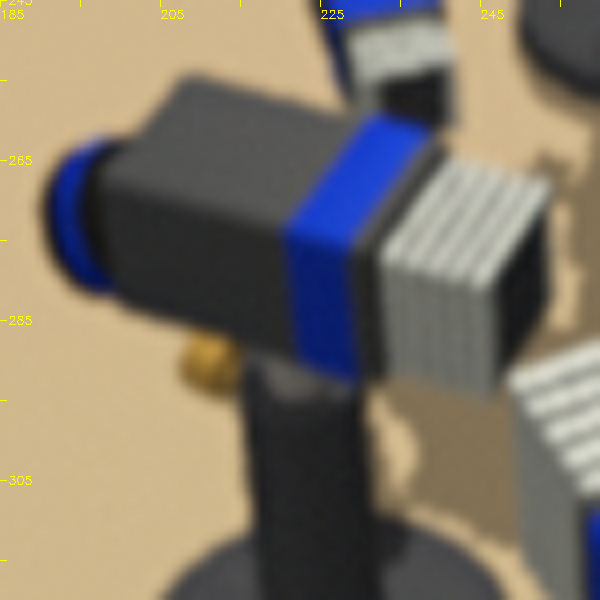

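View pics/i_sw.png

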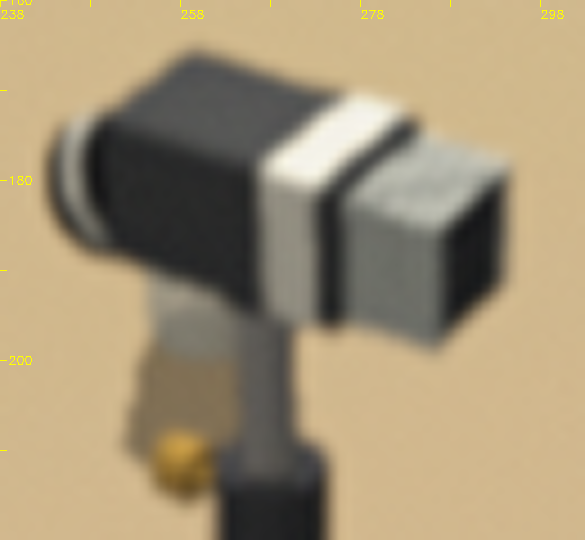

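View pics/i_tb.png

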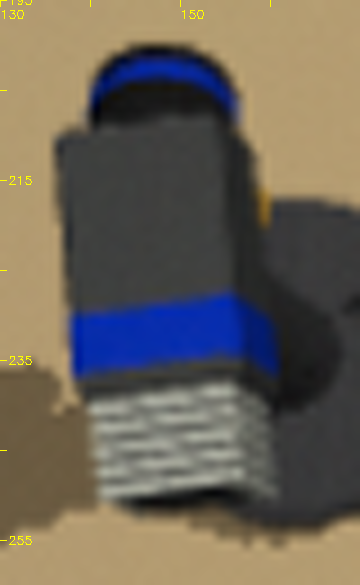

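View pics/i_tw.png

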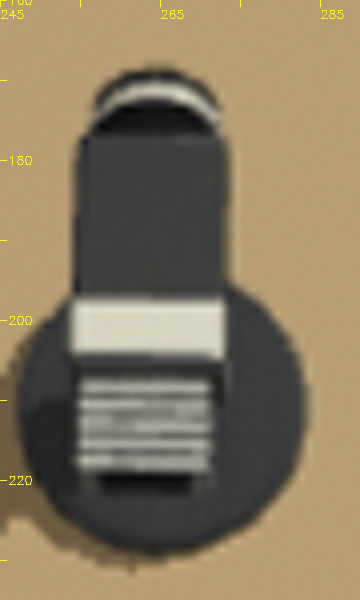

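```bash
cat > fit.py <<'E'
from h import *
def fit(obs,x0,cams=None,loss="soft_l1"):
    cams=cams or {n:cal(n) for n in ("side","top")}
    def pose(p):
        c,s=np.cos(p[3]),np.sin(p[3]); return lambda m: np.array([p[0]+(c*m[0]-s*m[1])/1e3,p[1]+(s*m[0]+c*m[1])/1e3,p[2]+m[2]/1e3])
    f=lambda p: np.concatenate([proj(n,pose(p)(m),cams[n])-(np.array(uv)-.44) for n,m,uv in obs])
    r=least_squares(f,x0,loss=loss); return r.x,f(r.x).reshape(-1,2)
BS=[((33,-20,20),(208.75,254.4)),((33,20,20),(197.25,267.25)),((33,20,-20),(200.6,282.25)),((-20,20,20),(224.75,274)),((-20,20,-20),(225.6,291.5)),((-20,-20,20),(235,260.6)),((-33,20,-20),(232.9,292.75))]
BT=[((33,20,20),(136.3,210.6)),((33,-20,20),(154.7,207.8)),((-20,20,20),(138,233.3)),((-20,-20,20),(156.4,231.1))]
WS=[((33,-20,20),(259.7,165.8)),((33,20,20),(250,173.9)),((33,20,-20),(251.9,188)),((-20,20,20),(270.2,179.8)),((-20,20,-20),(270.6,195.8)),((-20,-20,20),(279.7,171.4)),((-33,20,-20),(275,196.4))]
WT=[((33,20,20),(255,177.1)),((33,-20,20),(273.4,177.1)),((-20,20,20),(254,200.75)),((-20,-20,20),(273,201))]
mk=lambda S,T:[("side",m,u) for m,u in S]+[("top",m,u) for m,u in T]
E
python3 - <<'E'
from fit import *
np.set_printoptions(precision=4,suppress=True)
for nm,S,T in (("B",BS,BT),("W",WS,WT)):
    for w,(s,t) in (("both",(S,T)),("side",(S,[])),("top",([],T))):
        p,r=fit(mk(s,t),[.54,.26 if nm=="B" else 0,.15,0]); print(nm,w,p[:3],np.degrees(p[3]),"rms",np.sqrt((r**2).mean()))
        if w=="both": print(r.T)
E
```

```text
B both [0.5433 0.2577 0.144 ] 1.793581585782949 rms 0.9983491805231072
[[ 0.5462  0.0151 -0.913   0.2012  1.0604  1.2366  0.5482 -0.3574 -0.1286
  -0.3827  0.0416]
 [-2.1187 -0.9224  1.4984  0.6482  0.701  -0.5854  1.5781 -1.9295 -1.4119
  -0.4131 -0.5401]]
B side [0.5662 0.2267 0.1099] 3.229420319371678 rms 0.5304082134514011
B top [0.5494 0.267  0.1059] 2.116061564934278 rms 0.2210326499906531
W both [0.579  0.003  0.1776] -7.246876994452926 rms 0.913597705766206
[[ 0.479  -0.7647 -1.8298  0.4344  0.4042  1.5466  1.2869 -0.3025  0.3628
  -0.3313 -0.0594]
 [-1.1625 -1.1051  1.1396  0.0373  0.5987 -0.0985  1.8305 -1.1924 -0.6078
  -0.2738  0.0778]]
W side [ 0.6159 -0.0664  0.13  ] -6.034318976339997 rms 0.42492865941672786
W top [0.5859 0.0028 0.1479] -6.4481903126255675 rms 0.12874635679052718
```

The fitted heads are blue (0.543, 0.258, z 0.144) and white (0.579, 0.003, z 0.178). Blue should be at 0.143, so that checks out, and the lift is about 34 mm. I'll move over and look from the wrist camera on the way.

Call:
servo_tool([
  [[0, 0, 0, 3.5, 0, 0, 8.5], [0, 0, 0, 3.5, 0, 0, 8.5], [0, 0, 0, 3.5, 0, 0, 8.5], [0, 0, 0, 3.5, 0, 0, 8.5], [0, 0, 0, 3.5, 0, 0, 8.5], [0, 0, 0, 3.5, 0, 0, 8.5], [0, 0, 0, 3.5, 0, 0, 8.5], [0, 0, 0, 3.5, 0, 0, 8.5], [0, 0, 0, 3.0, 0, 0, 8.5], [0, 0, 0, 1.5, 0, 0, 8.5], [0, 0, 0, 0, 0, 0, 8.5]],
])

```text
time: 9.9
ee_pos: [0.4001, -0.0111, 0.3109]
tcp_rot: [-177.7, -2.0, 99.5]
wrist_force: [0.6, -0.6, 0.0]
opening: 0.085
```

Call:
servo_tool([
  [[0, 0, -0.125, 0, 0, 0, 8.5], [0, 0, -0.125, 0, 0, 0, 8.5], [0, 0, -0.125, 0, 0, 0, 8.5], [0, 0, -0.125, 0, 0, 0, 8.5], [0, 0, -0.125, 0, 0, 0, 8.5], [0, 0, -0.125, 0, 0, 0, 8.5], [0, 0, -0.125, 0, 0, 0, 8.5], [0, 0, -0.125, 0, 0, 0, 8.5], [0, 0, -0.125, 0, 0, 0, 8.5], [0, 0, -0.125, 0, 0, 0, 8.5], [0, 0, -0.12, 0, 0, 0, 8.5], [0, 0, 0, 0, 0, 0, 8.5]],
])

```text
time: 10.9
ee_pos: [0.3917, -0.0116, 0.2917]
tcp_rot: [178.5, -4.2, 178.8]
wrist_force: [-0.2, -1.0, -0.2]
opening: 0.0844
```

```bash
python3 - <<'E'
from h import *
rel([.47,.0,.33],182)
np.save("/tmp/w1.npy",cal("wrist")[1])
cv2.imwrite("pics/j_wrist.png",imaging.camera("wrist"))
E
```

```text
t 10.9 ee [ 0.3917 -0.0116  0.2917] rot [178.53  -4.21 178.81] F [-0.2 -1.  -0.2] op 0.0844 q1,6 [-3. -1.]
shift cm [-7.5   1.43 -4.36]
turn [ 0.028 -0.073 -0.057]
```

View pics/j_wrist.png

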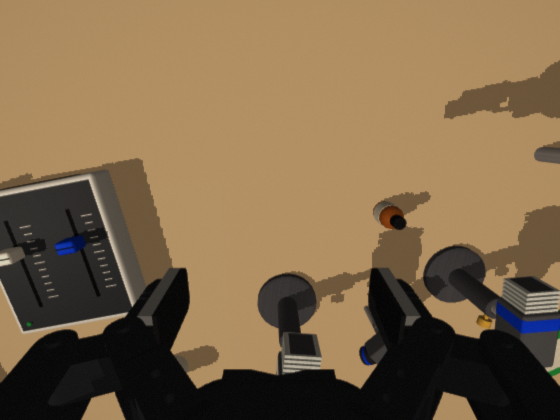

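```bash
python3 - <<'E'
from h import *
rel([.60,.13,.34],182)
E
```

```text
t 10.95 ee [ 0.3917 -0.0116  0.2916] rot [178.56  -4.24 178.41] F [ 0.9 -0.1 -0.8] op 0.0847 q1,6 [-3. -1.]
shift cm [-20.02  14.88  -5.96]
turn [ 0.027 -0.073 -0.064]
```

Call:
servo_tool([
  [[0.027, -0.073, -0.064, 0, 0, -3.5, 8.5], [0, 0, 0, -1, 1, -3.5, 8.5], [0, 0, 0, -3.2, 2.3, 0, 8.5], [0, 0, 0, -3.2, 2.3, 0, 8.5], [0, 0, 0, -3.2, 2.3, 0, 8.5], [0, 0, 0, -3.2, 2.3, 0, 8.5], [0, 0, 0, -3.2, 2.3, 0, 8.5], [0, 0, 0, -2, 1.5, 0, 8.5], [0, 0, 0, 0, 0, 0, 8.5], [0, 0, 0, 0, 0, 0, 8.5]],
])

```text
time: 11.78
ee_pos: [0.587, 0.1353, 0.3563]
tcp_rot: [-179.8, -0.2, 179.1]
wrist_force: [0.3, -0.9, 0.4]
opening: 0.0846
```

```bash
python3 - <<'E'
from h import *
rel([.60,.13,.34],182)
np.save("/tmp/w2.npy",cal("wrist")[1])
cv2.imwrite("pics/k_wrist.png",imaging.camera("wrist"))
E
```

```text
t 11.78 ee [0.587  0.1353 0.3563] rot [-179.84   -0.2   179.11] F [ 0.3 -0.9  0.4] op 0.0846 q1,6 [13. 14.]
shift cm [-1.32 -0.51  1.62]
turn [-0.003 -0.004 -0.05 ]
```

View pics/k_wrist.png

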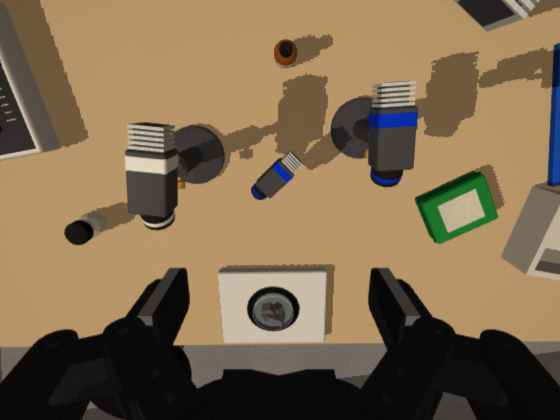

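```bash
python3 - <<'E'
from h import *
im=cv2.imread("pics/k_wrist.png")
crop(im,115,115,75,120,6,"pics/k_w.png"); crop(im,355,75,75,115,6,"pics/k_b.png")
a=cv2.imread("pics/k_w.png");b=cv2.imread("pics/k_b.png");h=max(a.shape[0],b.shape[0]) if 0 else min(a.shape[0],b.shape[0],600)
cv2.imwrite("pics/k_wb.png",cv2.resize(np.hstack([a[:600],cv2.copyMakeBorder(b,0,720-b.shape[0],0,0,0)[:600]]),None,fx=.85,fy=.85) if 0 else np.hstack([a[:600,:400],cv2.copyMakeBorder(b,0,max(0,600-b.shape[0]),0,0,0)[:600,:400]]))
E
```

```text
(no output)
```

View pics/k_wb.png

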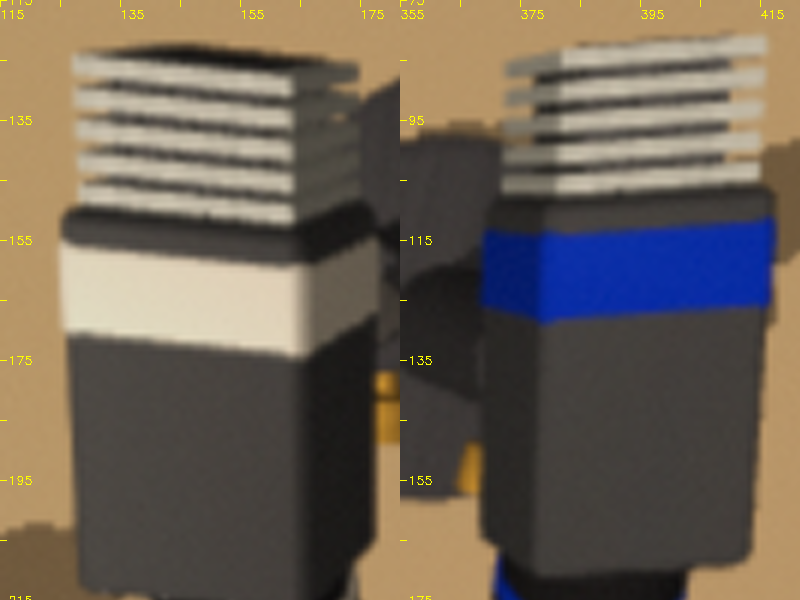

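```bash
cat >> fit.py <<'E'
WK=[((-20,-20,20),(125.5,162.7)),((-20,20,20),(165.5,166.8)),((-20,20,-20),(178,161.3)),((33,-20,20),(128.3,213)),((33,20,-20),(177.5,205.8)),((33,20,20),(165,216))]
BK=[((-20,-20,-20),(368.7,119.7)),((-20,-20,20),(378.8,121.5)),((-20,20,20),(417,118.5)),((33,-20,20),(377.5,171.2)),((33,20,20),(413.3,168.3)),((33,-20,-20),(368.7,165))]
E
python3 - <<'E'
from fit import *
np.set_printoptions(precision=4,suppress=True)
K=cal("wrist")[0]
cams={n:cal(n) for n in ("side","top")}; cams["wrist"]=(K,np.load("/tmp/w2.npy"))
for nm,S,T,W in (("B",BS,BT,BK),("W",WS,WT,WK)):
  w=[("wrist",m,u) for m,u in W]
  for lab,o in (("wrist",w),("all",w+mk(S,T)),("w+top",w+mk([],T)),("w+side",w+mk(S,[]))):
    p,r=fit(o,[.54,.26 if nm=="B" else 0,.15,0],cams); print(nm,lab,p[:3],np.degrees(p[3]),"rms",np.sqrt((r**2).mean()))
    if lab=="wrist":print(r.T)
E
```

```text
B wrist [0.5426 0.2621 0.133 ] 3.3455095776553514 rms 0.33100596640809254
[[-0.0522 -0.0583 -0.0573  0.0951  0.6948 -0.6593]
 [ 0.1829  0.115   0.2109 -0.1966  0.0846 -0.4919]]
B all [0.5419 0.2584 0.1444] 2.6821711014008582 rms 1.038466365329913
B w+top [0.5424 0.2611 0.1354] 3.1878607809816084 rms 0.5624147967822519
B w+side [0.542  0.2586 0.1446] 2.846338078371375 rms 1.1148349538242597
W wrist [ 0.5809 -0.0017  0.1634] -7.073979913421764 rms 0.4696663954779681
[[ 0.1083  0.0812 -0.232  -0.5558 -0.1128  0.7535]
 [ 0.3841  0.5482 -0.6252 -0.3628 -0.6714  0.514 ]]
W all [0.5782 0.0033 0.1766] -7.33830331581167 rms 1.068719521332002
W w+top [0.5791 0.0017 0.1712] -7.057661675426349 rms 0.681216909239755
W w+side [0.578  0.0036 0.1771] -7.551052956267084 rms 1.1943323391744824
```

The wrist view shows the white head at (150,175) and the blue head at (395,130). Relative height estimates run from 30 to 34 mm, so I'll lift about 32 and then compare in the side view. Next I'll approach the blue head.

```bash
python3 - <<'E'
from h import *
rel([.542,.260,.22],182.8)
E
```

```text
t 11.83 ee [0.5868 0.1351 0.3558] rot [-179.83   -0.24  179.12] F [ 1.   0.2 -0.4] op 0.0852 q1,6 [13. 14.]
shift cm [ 4.61 12.46 13.56]
turn [-0.003 -0.004 -0.064]
```

Call:
servo_tool([
  [[0, 0, -0.064, 1.1, 3, 0.5, 8.5], [0, 0, 0, 1.1, 3, 0.5, 8.5], [0, 0, 0, 1.1, 3, 1, 8.5], [0, 0, 0, 1.0, 2.5, 2, 8.5], [0, 0, 0, 0, 0, 3, 8.5], [0, 0, 0, 0, 0, 3, 8.5], [0, 0, 0, 0, 0, 2, 8.5], [0, 0, 0, 0, 0, 0, 8.5], [0, 0, 0, 0, 0, 0, 8.5]],
])

```text
time: 12.58
ee_pos: [0.5312, 0.2434, 0.2353]
tcp_rot: [-179.9, 0.1, -178.6]
wrist_force: [-0.4, -0.3, 0.5]
opening: 0.0848
```

```bash
python3 - <<'E'
from h import *
rel([.542,.260,.20],182.8)
cv2.imwrite("pics/l_wrist.png",imaging.camera("wrist"))
print(proj("wrist",[.542,.260,.163]))
E
```

```text
t 12.58 ee [0.5312 0.2434 0.2353] rot [-1.7993e+02  9.0000e-02 -1.7858e+02] F [-0.4 -0.3  0.5] op 0.0848 q1,6 [25. 23.]
shift cm [-1.12  1.64  3.53]
turn [-0.001  0.001 -0.024]
[300.87374905 235.89980201]
```

View pics/l_wrist.png

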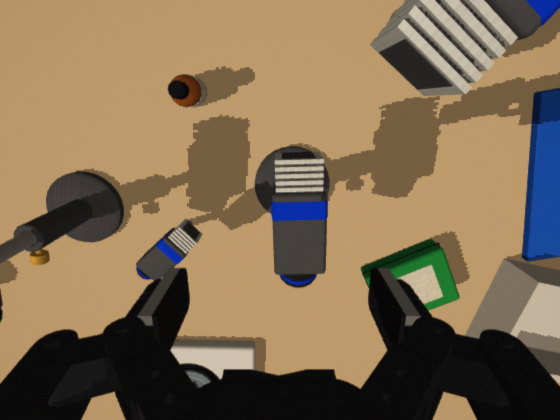

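The blue head's top face centre is at (300,237), against a predicted (301,236). I'll continue the approach.

Call:
servo_tool([
  [[0, 0, -0.024, -1.1, 1.5, 0, 8.5], [0, 0, 0, 0, 0, 1, 8.5], [0, 0, 0, 0, 0, 1.5, 8.5], [0, 0, 0, 0, 0, 0.5, 8.5], [0, 0, 0, 0, 0, 0, 8.5], [0, 0, 0, 0, 0, 0, 8.5]],
])

```text
time: 13.13
ee_pos: [0.5444, 0.2565, 0.2145]
tcp_rot: [179.8, 0.7, -177.6]
wrist_force: [0.3, 0.1, 0.5]
opening: 0.085
```

```bash
python3 - <<'E'
from h import *
rel([.542,.260,.14],182.8)
cv2.imwrite("pics/m_wrist.png",imaging.camera("wrist"))
print(proj("wrist",[.542,.260,.163]))
E
```

```text
t 13.13 ee [0.5444 0.2565 0.2145] rot [ 179.83    0.73 -177.61] F [0.3 0.1 0.5] op 0.085 q1,6 [25. 23.]
shift cm [0.32 0.34 7.45]
turn [ 0.003  0.013 -0.007]
[283.74823285 229.14691519]
```

View pics/m_wrist.png

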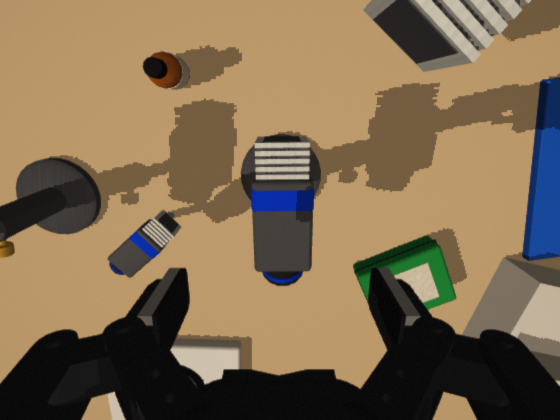

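Call:
servo_tool([
  [[0.003, 0.013, -0.007, 0.3, 0.3, 0.5, 8.5], [0, 0, 0, 0, 0, 1.5, 8.5], [0, 0, 0, 0, 0, 1.5, 8.5], [0, 0, 0, 0, 0, 1.0, 8.5], [0, 0, 0, 0, 0, 0.5, 8.5], [0, 0, 0, 0, 0, 0, 8.5], [0, 0, 0, 0, 0, 0, 8.5]],
])

```text
time: 13.77
ee_pos: [0.5415, 0.2601, 0.1665]
tcp_rot: [179.9, 0.1, -177.2]
wrist_force: [-1.0, 0.0, -0.2]
opening: 0.085
```

```bash
python3 - <<'E'
from h import *
rel([.542,.2597,.128],182.8)
cv2.imwrite("pics/n_wrist.png",imaging.camera("wrist"))
print(proj("wrist",[.542,.2597,.163]))
E
```

```text
t 13.77 ee [0.5415 0.2601 0.1665] rot [ 1.7991e+02  1.0000e-01 -1.7717e+02] F [-1.   0.  -0.2] op 0.085 q1,6 [26. 23.]
shift cm [-0.04 -0.05  3.85]
turn [0.002 0.002 0.001]
[277.62348632 270.27702065]
```

View pics/n_wrist.png

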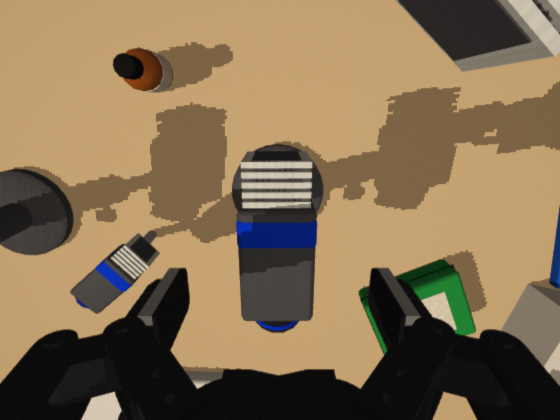

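Centred to about half a millimetre. I'll descend to grasp height.

Call:
servo_tool([
  [[0, 0, 0, 0, 0, 1.0, 8.5], [0, 0, 0, 0, 0, 1.3, 8.5], [0, 0, 0, 0, 0, 0.8, 8.5], [0, 0, 0, 0, 0, 0.3, 7], [0, 0, 0, 0, 0, 0, 6], [0, 0, 0, 0, 0, 0, 5], [0, 0, 0, 0, 0, 0, 4.7], [0, 0, 0, 0, 0, 0, 4.7]],
], force=25)

```text
time: 14.48
ee_pos: [0.5419, 0.2603, 0.1301]
tcp_rot: [179.9, 0.2, -177.2]
wrist_force: [0.4, 0.0, -0.2]
opening: 0.0469
```

```bash
python3 - <<'E'
from h import *
rel([.542,.2597,.127],182.8)
im=imaging.camera("wrist");cv2.imwrite("pics/o_wrist.png",im);crop(im,190,220,180,150,4,"pics/o2.png")
E
```

```text
t 14.48 ee [0.5419 0.2603 0.1301] rot [ 1.7988e+02  1.7000e-01 -1.7717e+02] F [ 0.4  0.  -0.2] op 0.0469 q1,6 [26. 23.]
shift cm [-0.   -0.07  0.31]
turn [0.002 0.003 0.001]
```

View pics/o2.png

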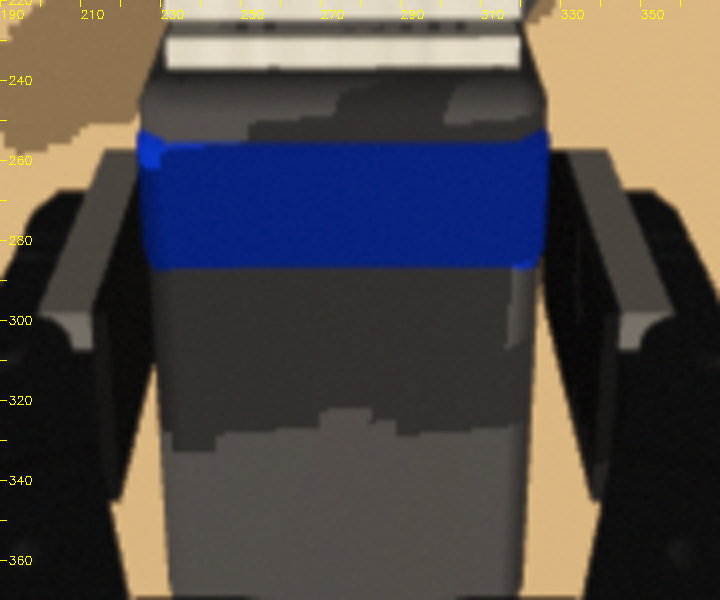

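The lamp sits about 1 mm left (−y) of the jaws' middle. I'll recentre and lower slightly before closing.

Call:
servo_tool([
  [[0, 0, 0, 0, -0.12, 0.2, 4.7], [0, 0, 0, 0, 0, 0, 4.7], [0, 0, 0, 0, 0, 0, 4.5]],
])

```text
time: 14.78
ee_pos: [0.5425, 0.2593, 0.129]
tcp_rot: [179.8, 0.3, -177.2]
wrist_force: [-0.3, 0.5, -0.6]
opening: 0.0451
```

```bash
python3 - <<'E'
from h import *
rel([.542,.2593,.127],182.8)
im=imaging.camera("wrist");crop(im,190,220,180,150,4,"pics/p2.png")
E
```

```text
t 14.78 ee [0.5425 0.2593 0.129 ] rot [ 179.84    0.26 -177.17] F [-0.3  0.5 -0.6] op 0.0451 q1,6 [26. 23.]
shift cm [0.05 0.01 0.2 ]
turn [0.003 0.005 0.001]
```

View pics/p2.png

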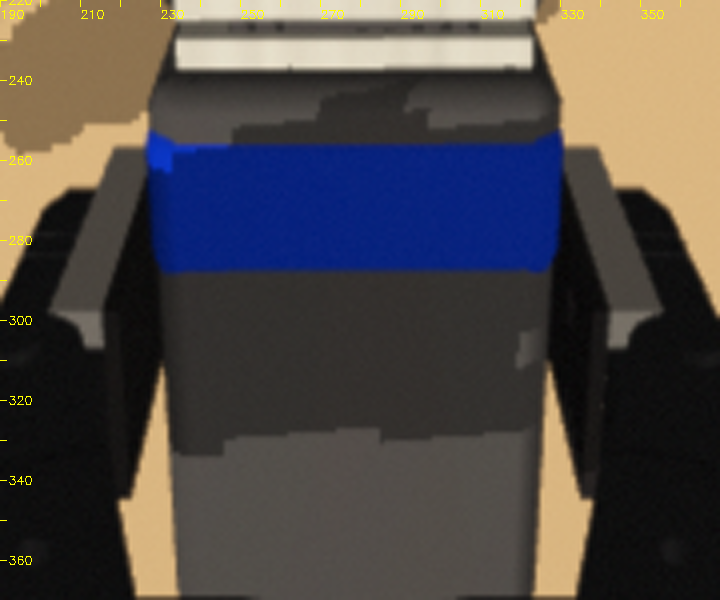

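Centred now. I'll close gently.

Call:
servo_tool([
  [[0, 0, 0, 0, 0, 0, 4.3], [0, 0, 0, 0, 0, 0, 4.2], [0, 0, 0, 0, 0, 0, 4.1], [0, 0, 0, 0, 0, 0, 4.0], [0, 0, 0, 0, 0, 0, 3.9], [0, 0, 0, 0, 0, 0, 3.8], [0, 0, 0, 0, 0, 0, 3.6], [0, 0, 0, 0, 0, 0, 3.5]],
], force=30)

```text
time: 15.5
ee_pos: [0.5426, 0.2592, 0.1292]
tcp_rot: [179.8, 0.3, -177.2]
wrist_force: [-0.5, 0.7, -0.0]
opening: 0.0396
```

```bash
python3 - <<'E'
from h import *
rel([.542,.2593,.127],182.8)
print(bot.get_obs()["torque"])
E
```

```text
t 15.5 ee [0.5426 0.2592 0.1292] rot [ 179.85    0.28 -177.17] F [-0.5  0.7 -0. ] op 0.0396 q1,6 [26. 23.]
shift cm [0.06 0.01 0.22]
turn [0.003 0.005 0.   ]
[-0.12430358  0.05693836 -0.00116184]
```

Call:
servo_tool([
  [[0, 0, 0, 0, 0, -0.2, 3.5], [0, 0, 0, 0, 0, -0.3, 3.5], [0, 0, 0, 0, 0, -0.3, 3.5], [0, 0, 0, 0, 0, -0.2, 3.5], [0, 0, 0, 0, 0, 0, 3.5]],
])

```text
time: 15.92
ee_pos: [0.5421, 0.259, 0.1378]
tcp_rot: [179.9, 0.1, -177.2]
wrist_force: [0.5, 0.3, -3.3]
opening: 0.0398
```

```bash
python3 - <<'E'
from h import *
rel([.5426,.2592,.1613],182.8)
print(bot.get_obs()["torque"])
E
```

```text
t 15.92 ee [0.5421 0.259  0.1378] rot [ 1.7991e+02  1.2000e-01 -1.7717e+02] F [ 0.5  0.3 -3.3] op 0.0398 q1,6 [26. 23.]
shift cm [-0.05  0.02 -2.35]
turn [0.002 0.002 0.   ]
[ 0.00184665 -0.19577726 -0.02056014]
```

Call:
servo_tool([
  [[0, 0, 0, -0.02, 0, -0.3, 3.5], [0, 0, 0, 0, 0, -0.35, 3.5], [0, 0, 0, 0, 0, -0.35, 3.5], [0, 0, 0, 0, 0, -0.35, 3.5], [0, 0, 0, 0, 0, -0.35, 3.5], [0, 0, 0, 0, 0, -0.2, 3.5], [0, 0, 0, 0, 0, 0, 3.5], [0, 0, 0, 0, 0, 0, 3.5]],
])

```text
time: 16.58
ee_pos: [0.5422, 0.259, 0.159]
tcp_rot: [179.9, 0.1, -177.2]
wrist_force: [0.9, 0.6, -5.2]
opening: 0.0398
```

```bash
python3 - <<'E'
from h import *
rel([.5426,.2592,.1613],182.8)
print(bot.get_obs()["torque"])
s=imaging.camera("side");cv2.imwrite("pics/q_side.png",s)
crop(s,185,200,85,150,4,"pics/q_sb.png"); crop(s,238,160,65,105,6,"pics/q_sw.png")
E
```

```text
t 16.58 ee [0.5422 0.259  0.159 ] rot [ 1.7991e+02  1.0000e-01 -1.7717e+02] F [ 0.9  0.6 -5.2] op 0.0398 q1,6 [26. 23.]
shift cm [-0.04  0.02 -0.23]
turn [0.002 0.002 0.001]
[ 0.0717379  -0.13850438  0.06258686]
```

View pics/q_side.png

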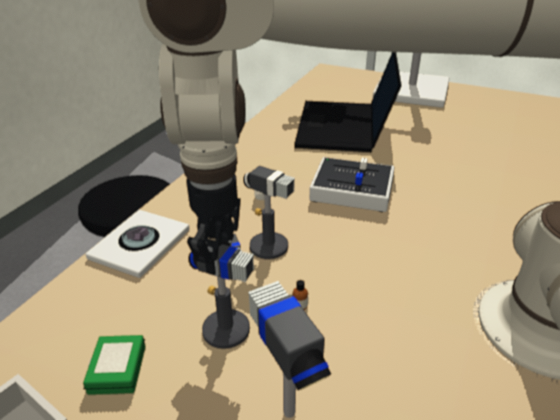

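View pics/q_sb.png

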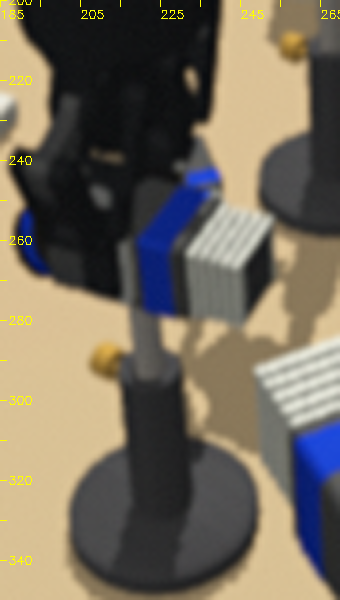

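View pics/q_sw.png

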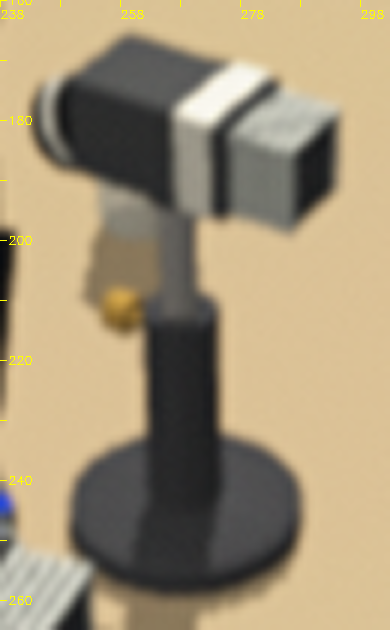

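```bash
cat > fit2.py <<'E'
from h import *
C=cal("side")
def model(p,m,yaw,holder):
    c,s=np.cos(yaw),np.sin(yaw); z=0 if holder else p[2]
    return proj("side",[p[0]+(c*m[0]-s*m[1])/1e3,p[1]+(s*m[0]+c*m[1])/1e3,z+m[2]/1e3],C)
t=np.linspace(0,2*np.pi,181)
def circ(p,r,z): return np.array([proj("side",[p[0]+r*np.cos(a),p[1]+r*np.sin(a),z],C) for a in t])
def run(H,hold,x0,yaw):
    def f(p):
        r=[]
        for m,uv in H: r+=list(model(p,m,yaw,False)-np.array(uv)+.44)
        q=circ(p,.045,0.); r+=[q[:,1].max()-hold["bot"]+.44]
        q2=circ(p,.045,.005); r+=[(q2[:,0].max()+q2[:,0].min())/2-hold["col"]+.44]
        r+=list(proj("side",[p[0],p[1],.1],C)-np.array(hold["rim"])+.44)
        return np.array(r)
    s=least_squares(f,x0,loss="soft_l1"); return s.x,f(s.x)
E
python3 - <<'E'
from fit2 import *
from fit import BS,WS
np.set_printoptions(precision=4,suppress=True)
Hb=[((-20,20,20),(223.75,260)),((-20,20,-20),(225.5,278.5)),((-57,20*1,-20),(245.75,281.25))][:2]
hb=dict(bot=348,col=226,rim=(223,291.5)); hw=dict(bot=258.7,col=269,rim=(268.3,212))
Hw=[((-20,20,20),(270.2,179.8)),((-20,20,-20),(270.6,195.8))]
for nm,H,h,x0,y in (("B now",Hb,hb,[.54,.26,.17],2.8),("B start",BS,hb,[.54,.26,.17],2.8),("B start 2f",[BS[3],BS[4]],hb,[.54,.26,.17],2.8),("W all",WS,hw,[.58,0,.17],-7.2),("W 2f",Hw,hw,[.58,0,.17],-7.2)):
    p,r=run(H,h,x0,np.radians(y)); print(nm,p); print("  head",r[:-4],"foot",r[-4:-2],"rim",r[-2:])
E
```

```text
B now [0.5445 0.2565 0.1741]
  head [-0.1361  0.1088 -0.1064 -0.0907] foot [0.4818 0.5204] rim [-0.1778 -0.5791]
B start [0.5453 0.2562 0.1425]
  head [-0.2205 -2.0744 -0.385  -0.811  -1.3085  1.563  -0.0128  0.3867  0.8464
  0.3869  0.6274 -0.8903  0.3723  1.1664] foot [0.2043 0.2641] rim [-0.4476 -0.8288]
B start 2f [0.5451 0.2569 0.1441]
  head [-0.2103 -0.0366  0.6573  0.0062] foot [0.5141 0.1524] rim [-0.5686 -0.5497]
W all [0.5814 0.0005 0.1759]
  head [ 0.0373 -1.2231 -1.1658 -1.1926 -2.225   0.9962 -0.0435 -0.0878 -0.0643
  0.416   1.0299 -0.1934  0.7992  1.6376] foot [0.3642 0.3062] rim [ 0.1215 -1.3054]
W 2f [0.5809 0.0017 0.1771]
  head [-0.1244 -0.2581 -0.1427  0.278 ] foot [0.7463 0.2442] rim [ 0.0556 -0.9641]
```

The side-view fits, tied to each holder, give blue now 0.1741 (true about 0.1728 from the lift) and white 0.1771 by the same features. So I'll raise it 3 mm more.

Call:
servo_tool([
  [[0, 0, 0, 0, 0, -0.2, 3.5], [0, 0, 0, 0, 0, -0.1, 3.5], [0, 0, 0, 0, 0, 0, 3.5], [0, 0, 0, 0, 0, 0, 3.5], [0, 0, 0, 0, 0, 0, 3.5], [0, 0, 0, 0, 0, 0, 3.5]],
])

```text
time: 17.13
ee_pos: [0.5422, 0.259, 0.1619]
tcp_rot: [179.9, 0.1, -177.2]
wrist_force: [0.5, 0.0, -4.5]
opening: 0.0399
```

```bash
python3 - <<'E'
from h import *
rel([.5424,.2592,.162],182.8)
print(bot.get_obs()["torque"])
s=imaging.camera("side");t=imaging.camera("top");w=imaging.camera("wrist")
crop(s,185,200,85,150,4,"pics/r_sb.png");cv2.imwrite("pics/r_side.png",s);crop(t,130,150,160,110,5,"pics/r_top.png");cv2.imwrite("pics/r_wrist.png",w)
E
```

```text
t 17.13 ee [0.5422 0.259  0.1619] rot [ 1.7992e+02  9.0000e-02 -1.7717e+02] F [ 0.5  0.  -4.5] op 0.0399 q1,6 [26. 23.]
shift cm [-0.03  0.02 -0.01]
turn [0.001 0.001 0.001]
[ 0.11387662 -0.24403751 -0.03280185]
```

View pics/r_sb.png

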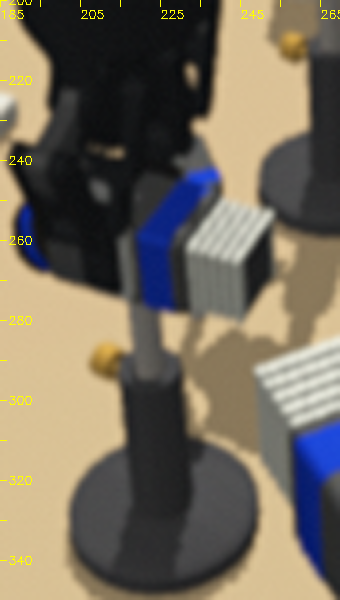

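View pics/r_wrist.png

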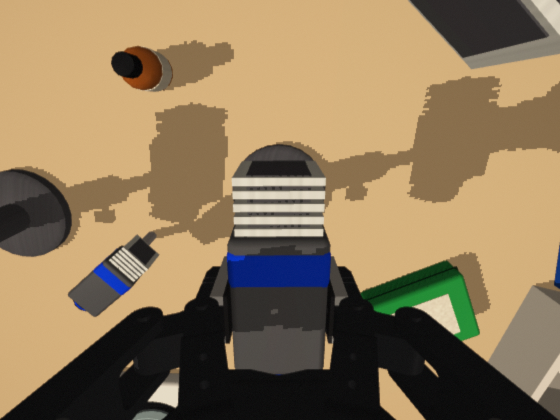

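The lamp is held upright, the post is well inside the bore and the side force is near zero. I'll settle briefly and hand in.

Call:
servo_tool([
  [[0, 0, 0, 0, 0, 0, 3.5], [0, 0, 0, 0, 0, 0, 3.5], [0, 0, 0, 0, 0, 0, 3.5], [0, 0, 0, 0, 0, 0, 3.5], [0, 0, 0, 0, 0, 0, 3.5]],
])

```text
time: 17.7
ee_pos: [0.5422, 0.2589, 0.1618]
tcp_rot: [179.9, 0.1, -177.2]
wrist_force: [1.2, 1.2, -4.8]
opening: 0.0398
```

```bash
python3 - <<'E'
from h import *
from fit2 import run
p,r=run([((-20,20,20),(223.75,258.8)),((-20,20,-20),(225.5,277.2))],dict(bot=348,col=226,rim=(223,291.5)),[.54,.26,.17],np.radians(2.8)); print(p)
rel([.5422,.259,.162],182.8)
print(bot.job_done()); rel([.5422,.259,.162])
E
```

```text
[0.54443543 0.25645518 0.17674445]
t 17.7 ee [0.5422 0.2589 0.1618] rot [ 1.7992e+02  9.0000e-02 -1.7717e+02] F [ 1.2  1.2 -4.8] op 0.0398 q1,6 [26. 23.]
shift cm [-0.    0.01 -0.02]
turn [0.001 0.001 0.   ]
the job is handed in; nothing more can be done
None
the job is handed in; nothing more can be done
```

The blue fader is level with the white one, and the arm is holding the blue lamp still at the white lamp's height, ready for the thumbscrew. I handed the job in at about 17.7 s; no verdict comes back.

- **Fader:** my first placing was about 3.5 mm off, so I regripped the cap and corrected it. The last wrist picture, taken before I moved to the lamp, shows both caps on the same scale tick, level within about 1 mm.
- **Lamp:** I drew the blue post up about 33 mm and am holding it with a 30 N grip. It carries about 5 N of weight with about 1 N of side force. The tool is tilted about 0.1 degrees and its pose was steady to about 0.1 mm over the last half second.
- **Height check:** in the final side view, blue's head fits at z = 0.1767 m. White's head fitted at 0.1771 m in the side view, by the same method.
- **Disagreements between measurements:** the needed lift came out at 33 to 34 mm from the side and top views. It was 32 mm with all three cameras together. The wrist camera alone, the weakest of the three, gave 30 mm.

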